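# Crate the cartridge valve, fit its keyed knob and hold it pressed in

### The arm

A 6-joint arm with a two-finger parallel gripper is mounted at the origin on the work surface. World frame = base frame: x ahead of the robot, y to its left, z up, the work surface at z = 0. Lengths are in mm, angles in rad, forces in N, time in s.
With the tool pointing down it reaches from about 400 to 925 mm from the base axis. Payload 12.5 kg.
Tool frame: the origin (TCP) lies midway between the tips of the shut fingers; the grasp point (between the pads) lies 19 mm behind it; z points along the fingers, y is the direction in which the jaws open and shut (so a half turn about z gives the same grasp; the last joint's range is limited). The gripper opens to 95 mm and grips with 3 to 60 N. Pads are 20 mm wide; open, the fingers measure 119 mm over their backs; the gripper's body (75 mm by 180 mm) begins 59 mm behind the grasp point.
Start: joints at [1.072, 0.491, 1.559, -0, 1.092, -0.106], TCP at [239.221, 577.426, 214.661] pointing down, gripper open.
Joint ranges: [-3.1, 3.1], [-0.84, 2.19], [0.05, 2.79], [-1.13, 4.28], [0.06, 2.93], [-2.69, 2.69]. Speed limits (rad/s): [2.22, 2.22, 2.79, 3.14, 3.14, 3.14].

### API

Orientations are given as [roll, pitch, yaw] about the fixed x, y, z axes, in that order (R = Rz(yaw) Ry(pitch) Rx(roll)).
In Python, from cell import * gives the robot as it stands. The module is installed in compiled form; this text tells all that it offers.
- The arm moves only by the tool carry_out, never from a script. Its argument "moves" is a list of rows, each an object of numbers: "dx", "dy", "dz": the shift along the tool's x, y, z in m; "twist": the turn about the tool's z in degrees. A call has 1 to 5 rows; each row is the pose to reach, as a shift and turn from the pose commanded when the call began, along the tool's axes at that moment; what a row does not reach only later rows make up. A row lasts 1/10 s, in which the tool goes at most 50 mm and 8.59 degrees, less where a joint would pass 70% of its speed; a pose out of reach is approached as far as the arm can. A call with a gripper value outside its range is refused whole. "grip" is the finger opening in m, from 0 to 0.0951, set as the call begins (left out, the last holds). The fingers move at their own pace and stop on an object; the grip force is fixed at half the most. Time passes only in rows, so rows that repeat a pose let the fingers close. It gives the time, the measured TCP pose, the force and the opening at its end, in the units of the state.
- state(): the state, without advancing time (a new reading comes with each control period).
- read_camera(name): name is "side" or "top"; returns (picture, depth): 400x640x3 uint8, red, green, blue; 400x640 float32, mm along the optical axis (not along the pixel's ray), 0 where there is no reading.
- camera_info(name): a dict with "mtx" (3x3 intrinsics, pixels), "R" (3x3) and "t" (3): a world point X has camera coordinates R X + t. Camera axes: x right, y down, z forward; pixel columns grow to the right and rows downward; lengths in mm; the calibration is good to about 2 mm. A picture is of the moment at which its call begins. camera_info takes no time and is no camera call.
- job_done(): hands the job in, once; it reports no verdict.
The state is a dict: "t": time; "joints": joint angles; "qvel": joint speeds; "tau": joint torques, N m; "eef_pos": TCP position; "tcp_rot": TCP orientation; "ft_force": force on the tool from outside, world axes, zero at the start; "moment": the same for the moment, N m; "opening": opening from 0.0 (shut) to 1.0 (fully open).
Only numpy, scipy, OpenCV 4.12 (cv2) and the standard library are available. Lean on these libraries where they do the work, as an engineer would, in place of code of your own. Each camera call takes 0.05 s, during which the arm holds its last target. There are 200 camera calls.

### The job

Stand the grey cartridge valve upright in the one empty cell of the wooden crate and let go of it. Then pick up the black knob, turn it so that the flat in its bore matches the flat on the valve's spindle, push it fully home on the spindle, and go on pressing so that the sprung spindle is pushed well in; finish while still holding the knob pressed down, without letting go. Leave the other parts where they are.

Things in the scene. Friction and masses are not known exactly. Their poses are not given: they have to be found in the camera images.
- valve_mid (a point): Centre, half-way up, of the body of the grey cartridge valve: a square block 36 x 36 mm, 60 mm tall (underside 30 mm below), standing loose, z up. A round brass port stub (14 mm across, 10 mm long, centred 14 mm higher than this point) sticks out of its +x face; the two y faces are bare: grip there, near the top. 0.25 kg.
- spindle_tip (a point): Centre of the top of the valve's steel D-shaft, 86 mm above the valve's underside. Shaft 12 mm in diameter, standing 16 mm above a round collar 22 mm across; its flat is 2 mm from the axis on the +x side (that of the brass stub), full length; tip chamfered. Axes as the valve's. It cannot turn in the valve; shaft and collar slide straight down against a spring.
- spindle (a joint): How far the spindle is pushed down into the valve, m: 0 released (up), 0.008 fully in. Spring: 3 N to start, 1 N more per mm, 11 N fully in. Well in is beyond half-way.
- knob_mid (a point): Centre, half-way up on the bore's axis, of the loose black bar knob, standing bore-down: 36 mm tall (underside 18 mm below), 26 mm wide along y between two flat parallel faces (grip there), reaching 17 mm to -x (square tail) and 30 mm to +x, where it narrows to a pointed nose (a low rib on top runs to it). 0.06 kg.
- knob_mouth (a point): Centre of the bore's mouth in the knob's underside. D-shaped bore 14 mm in diameter, 18 mm deep, its flat 3 mm from the axis on the nose (+x) side: it fits only with the nose pointing the same way as the valve's brass stub, within about 10 degrees. Fully home, the underside rests on the collar and the mouth is 16 mm below spindle_tip.
- knob_nose (a point): End of the knob's pointed nose, 30 mm from the bore's axis along +x, half-way up.
- knob: The knob itself; its origin is the centre of the bore's mouth in the underside, axes as knob_mid.
- valve: The valve itself; its origin is the centre of its underside, axes as valve_mid.
- crate: Low wooden crate, fixed to the table: three square cells in a row along its x axis (centres at x = -46, 0, +46 mm, y = 0), each 42 mm square inside; walls and dividers 4 mm thick, tops 26 mm above the table; floor 4 mm thick. Origin at the centre of its underside.
- pad: Thin black rubber pad, 36 x 36 x 2 mm, fixed to the floor of the empty cell, centred in it; origin at the centre of its underside, 4 mm above the table; axes as the crate's. The valve goes here, its foot then 6 mm above the table.
- coupling_mid (a point): Centre of a green plastic pipe coupling, a tube 36 mm across and 26 mm tall, upright in one crate cell. Leave alone.
- sleeve_mid (a point): Centre of a brass sleeve 33 mm across and 24 mm tall, upright in another crate cell. Leave alone.
- bell_mid (a point): Centre of a chrome bicycle bell, 54 mm across, 40 mm tall, on the table. Leave alone.
- hinge_a_mid (a point): Centre of a steel hinge lying open and flat, 59 x 56 mm, 8 mm thick at the barrel. Leave alone.
- hinge_b_mid (a point): Centre of the other, equal steel hinge. Leave alone.
- tin_mid (a point): Centre of a steel tin 56 mm across, 70 mm tall. Leave alone.
- bearing_mid (a point): Centre of a steel ball bearing lying flat, 52 mm across, 15 mm tall. Leave alone.
There are look-alikes about, which are no part of the job. What is shaped like the knob but purple or red is not meant.

How it is judged:
By the outcome, as a careful person would: the job done as asked, in the order asked, and still so for the second after the job is handed in, while the arm keeps its last pose, push and grip.
It also fails if it takes over 48 s, if anything falls off the work surface, if the arm or the gripper's body presses on something with over 40 N, if the wrist force passes 120 N, or if a joint passes its speed limit or range.

## Working session

There is one attempt and no reset: what is moved stays moved. The work goes in short steps, Python scripts to look and compute and a tool call to move; the robot and the scene stay as the last step left them, time stands still between calls to the robot, and variables do not carry over. Pictures are saved under pics/ and viewed, about 8 in all and at most 12, crops included, and the job is handed in when it is done.

Besides the shell and the picture viewer there is one more tool, called after "Request:" in YAML: its name, and indented under it one key for each argument. carry_out: Moves the arm, as the interface text tells. Its arguments: {"type":"object","properties":{"moves":{"type":"array","items":{"type":"object","properties":{"dx":{"type":"number"},"dy":{"type":"number"},"dz":{"type":"number"},"twist":{"type":"number"}}}},"grip":{"type":"number"}},"required":["moves"]}

```bash
mkdir -p pics; cat > h.py <<'E'
from cell import *
import numpy as np, cv2
def shot(n,tag):
    p,d=read_camera(n); np.savez(f'pics/{tag}.npz',p=p,d=d); cv2.imwrite(f'pics/{tag}.png',p[:,:,::-1]); return p,d
def cloud(n,d):
    c=camera_info(n);K=np.array(c['mtx']);v,u=np.mgrid[:d.shape[0],:d.shape[1]]
    P=np.stack([(u-K[0,2])/K[0,0]*d,(v-K[1,2])/K[1,1]*d,d],-1)
    return (P-np.array(c['t']).ravel())@np.array(c['R'])
def load(tag,n):
    z=np.load(f'pics/{tag}.npz');return z['p'],z['d'],cloud(n,z['d'])
E
python3 - <<'E'
from h import *
s=state();print(s['t'],s['eef_pos'],s['tcp_rot'],s['opening'])
for n in('top','side'):
    shot(n,n+'0');c=camera_info(n);R=np.array(c['R']);print(n,c['mtx'],-R.T@np.array(c['t']).ravel(),R)
E
```

```text
0.0 [239.07938893 577.18040903 214.06294517] [-3.14042866e+00 -1.39012910e-04  2.74879353e+00] 1.0022733333476093
top [[366.27709143   0.         320.01291755]
 [  0.         366.27709143 199.58462095]
 [  0.           0.           1.        ]] [471.98597993  -8.44904991 816.15311805] [[-0.02514184 -0.99961996  0.01130595]
 [-0.99345317  0.02372282 -0.11174982]
 [ 0.11143915 -0.01404153 -0.99367205]]
side [[395.470069     0.         319.2612306 ]
 [  0.         395.470069   200.81734916]
 [  0.           0.           1.        ]] [ 343.01932119 -572.67569733  506.60572605] [[ 0.92068243 -0.39025037 -0.00696495]
 [-0.21786311 -0.49901506 -0.83876077]
 [ 0.32385109  0.77374971 -0.54445556]]
```

View pics/top0.png

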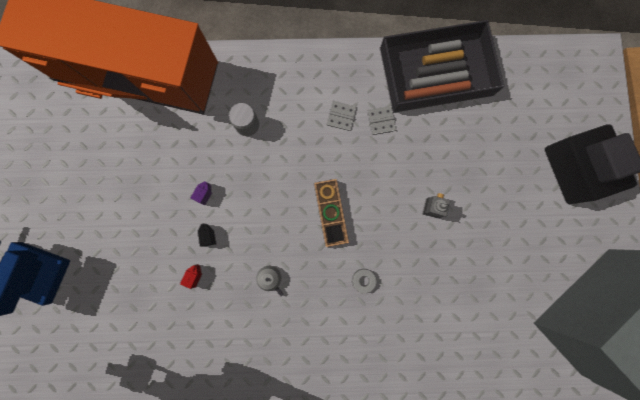

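View pics/side0.png

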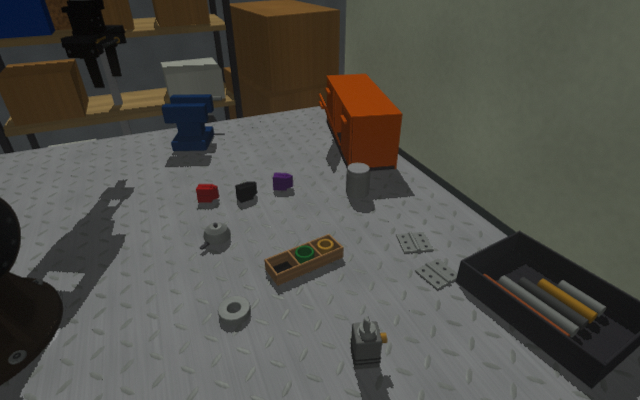

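Top view: the valve is at (438,206) with its brass stub at (440,195). The black knob is at (206,236), and its look-alikes are purple (202,192) and red (191,277). The crate's empty dark cell is at (333,234), green coupling at (332,212), brass sleeve at (327,191). I choose the black knob and will check it in a close crop with measurements.

```bash
python3 - <<'E'
from h import *
def crop(p,u,v,w,h,s):return cv2.resize(p[v-h:v+h,u-w:u+w],None,fx=s,fy=s,interpolation=cv2.INTER_CUBIC)
pt,dt,Pt=load('top0','top');ps,ds,Ps=load('side0','side')
a=[crop(pt,438,205,25,25,5),crop(pt,206,236,25,25,5),crop(pt,331,214,25,38,5)[:380]]
b=[crop(ps,368,340,25,25,5),crop(ps,246,191,25,25,5),crop(ps,304,258,25,25,5)]
a[2]=cv2.resize(crop(pt,331,213,38,38,1),(250,250),interpolation=cv2.INTER_CUBIC)
cv2.imwrite('pics/c1.png',np.vstack([np.hstack(a),np.hstack(b)])[:,:,::-1])
def rect(name,P,lo,hi,box):
    x0,x1,y0,y1=box
    m=(P[...,2]>lo)&(P[...,2]<hi)&(P[...,0]>x0)&(P[...,0]<x1)&(P[...,1]>y0)&(P[...,1]<y1)
    q=P[m].astype(np.float32); print(name,len(q),q.mean(0).round(1),cv2.minAreaRect(q[:,:2].copy()))
for t,P in(('top',Pt),('side',Ps)):
    for n,(u,v) in ({'valve':(438,206),'knob':(206,236),'cell':(333,234),'table':(300,300)}.items() if t=='top' else {'valve':(368,340),'knob':(246,191),'cell':(283,266)}.items()):
        print(t,n,P[v,u].round(1))
v=Pt[206,435];k=Pt[236,206];c=Pt[213,331]
B=lambda p,r:(p[0]-r,p[0]+r,p[1]-r,p[1]+r)
for t,P in(('top',Pt),('side',Ps)):
    rect(t+' valvetop',P,54,64,B(v,45));rect(t+' spin',P,74,95,B(v,45));rect(t+' valve all',P,15,64,B(v,45))
    rect(t+' knob top',P,30,42,B(k,42));rect(t+' crate',P,20,30,B(c,90))
print(Pt[250:300:10,420].round(1)[:,2],Ps[300,300:340:10,2])
E
```

```text
top valve [ 536.7 -261.1   69.4]
top knob [487.8 223.1  36.6]
top cell [485.9 -46.6   5.4]
top table [345.2  29.    1.9]
side valve [ 534.1 -281.3   61.4]
side knob [489.4 218.9  24.9]
side cell [492.1 -39.9   6.9]
top valvetop 205 [ 537.5 -266.1   59.2] ((538.1986694335938, -269.0755615234375), (36.57973098754883, 35.94374084472656), 74.13538360595703)
top spin 27 [ 536.8 -267.2   83.1] ((536.765380859375, -268.2608947753906), (11.68639087677002, 6.973776340484619), 70.19158172607422)
top valve all 355 [ 538.2 -263.4   49.8] ((543.0492553710938, -270.3219909667969), (36.758575439453125, 46.543479919433594), 72.7277603149414)
top knob top 254 [489.7 226.4  35.2] ((491.97821044921875, 227.59762573242188), (46.97221374511719, 26.42185401916504), 8.916178703308105)
top crate 607 [541.7 -42.   25.9] ((533.1492919921875, -43.45209884643555), (141.97991943359375, 50.10914611816406), 9.003042221069336)
side valvetop 421 [ 535.8 -273.5   59.8] ((539.4406127929688, -268.5033264160156), (37.10096740722656, 36.43267822265625), 72.4720458984375)
side spin 72 [ 536.7 -269.5   82.4] ((537.613525390625, -268.24176025390625), (12.037245750427246, 8.3593168258667), 81.836181640625)
side valve all 1034 [ 535.1 -277.7   45.6] ((543.6056518554688, -270.0033264160156), (37.37908935546875, 46.26020431518555), 72.29544830322266)
side knob top 147 [490.5 225.3  35.8] ((493.53118896484375, 228.53848266601562), (47.0837516784668, 29.224998474121094), 8.119068145751953)
side crate 1023 [539.6 -43.8  25.2] ((534.8438110351562, -41.89317321777344), (144.0334930419922, 52.376102447509766), 9.158740043640137)
[-1.5  0.1  0.3 -1.9  0.7] [ 2.80575462  1.17152627  1.15745968 -0.4378534 ]
```

View pics/c1.png

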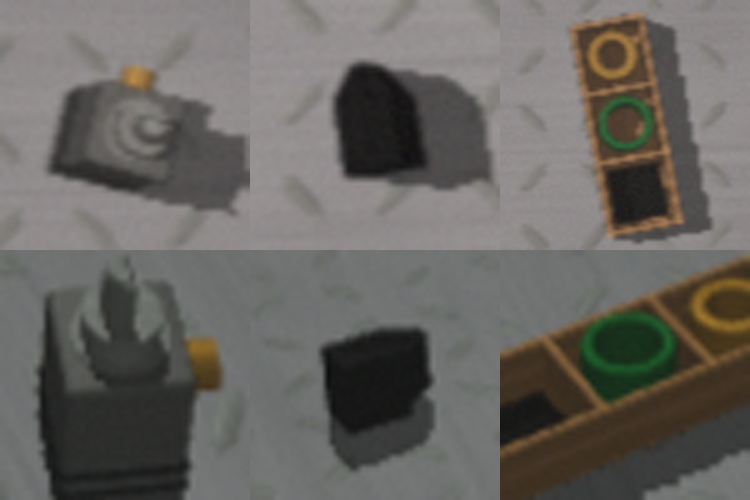

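```bash
cat > go.py <<'E'
import sys
from h import *
from scipy.spatial.transform import Rotation as Ro
# usage: go.py x y z yawdeg  (yaw modulo 180 taken nearest unless 5th arg)
x,y,z,w=map(float,sys.argv[1:5]); s=state()
R=Ro.from_euler('xyz',s['tcp_rot']); d=R.inv().apply(np.array([x,y,z])-s['eef_pos'])
X=R.as_matrix()[:,0]; yaw=np.degrees(np.arctan2(X[1],X[0]))
print('t',s['t'],'pos',np.round(s['eef_pos'],1),'yaw',yaw.round(2),'F',np.round(s['ft_force'],1),'open',s['opening'])
print('dxyz m',(d/1000).round(4),'twist',round(-((w-yaw+90)%180-90),2))
E
python3 go.py 538.5 -268.7 160 162.7
```

```text
t 0.1 pos [239.1 577.2 214.1] yaw 157.49 F [0.4 0.7 0.6] open 1.0008741037901057
dxyz m [-0.6004 -0.6668  0.0547] twist -5.21
```

Request:
carry_out:
  moves:
    - {"dx": -0.6, "dy": -0.667, "dz": 0.055, "twist": -5.2}
    - {"dx": -0.6, "dy": -0.667, "dz": 0.055, "twist": -5.2}
    - {"dx": -0.6, "dy": -0.667, "dz": 0.055, "twist": -5.2}
    - {"dx": -0.6, "dy": -0.667, "dz": 0.055, "twist": -5.2}
    - {"dx": -0.6, "dy": -0.667, "dz": 0.055, "twist": -5.2}

```text
t: 0.6
eef_pos: [322.5, 340.3, 199.1]
tcp_rot: [-3.141, -0.0, 2.84]
ft_force: [-0.0, -0.3, -0.1]
opening: 0.998
```

```bash
python3 go.py 538.5 -268.7 160 162.7
```

```text
t 0.6 pos [322.5 340.3 199.1] yaw 162.73 F [-0.  -0.3 -0.1] open 0.9980375113511238
dxyz m [-0.3871 -0.5174  0.0392] twist 0.03
```

Request:
carry_out:
  moves:
    - {"dx": -0.387, "dy": -0.517, "dz": 0.039}
    - {"dx": -0.387, "dy": -0.517, "dz": 0.039}
    - {"dx": -0.387, "dy": -0.517, "dz": 0.039}
    - {"dx": -0.387, "dy": -0.517, "dz": 0.039}
    - {"dx": -0.387, "dy": -0.517, "dz": 0.039}

```text
schema error: expected keys dx, dy, dz, twist
```

```bash
python3 go.py 538.5 -268.7 160 162.7
```

```text
t 0.6 pos [322.5 340.3 199.1] yaw 162.73 F [-0.  -0.3 -0.1] open 0.9980375113511238
dxyz m [-0.3871 -0.5174  0.0392] twist 0.03
```

Request:
carry_out:
  moves:
    - {"dx": -0.387, "dy": -0.517, "dz": 0.039, "twist": 0}
    - {"dx": -0.387, "dy": -0.517, "dz": 0.039, "twist": 0}
    - {"dx": -0.387, "dy": -0.517, "dz": 0.039, "twist": 0}
    - {"dx": -0.387, "dy": -0.517, "dz": 0.039, "twist": 0}
    - {"dx": -0.387, "dy": -0.517, "dz": 0.039, "twist": 0}

```text
t: 1.1
eef_pos: [405.9, 105.0, 184.2]
tcp_rot: [3.141, 0.0, 2.84]
ft_force: [0.6, 0.6, -0.1]
opening: 0.997
```

```bash
python3 go.py 538.5 -268.7 160 162.7
```

```text
t 1.1 pos [405.9 105.  184.2] yaw 162.7 F [ 0.6  0.6 -0.1] open 0.9974170176689194
dxyz m [-0.2377 -0.3174  0.0242] twist 0.0
```

Request:
carry_out:
  moves:
    - {"dx": -0.238, "dy": -0.317, "dz": 0.024, "twist": 0}
    - {"dx": -0.238, "dy": -0.317, "dz": 0.024, "twist": 0}
    - {"dx": -0.238, "dy": -0.317, "dz": 0.024, "twist": 0}
    - {"dx": -0.238, "dy": -0.317, "dz": 0.024, "twist": 0}
    - {"dx": -0.238, "dy": -0.317, "dz": 0.024, "twist": 0}

```text
t: 1.6
eef_pos: [489.6, -130.4, 168.9]
tcp_rot: [3.141, -0.0, 2.839]
ft_force: [0.5, 0.9, -0.9]
opening: 0.999
```

```bash
python3 go.py 538.5 -268.7 160 162.7
```

```text
t 1.6 pos [ 489.6 -130.4  168.9] yaw 162.67 F [ 0.5  0.9 -0.9] open 0.9992597537610967
dxyz m [-0.0879 -0.1175  0.0089] twist -0.03
```

Request:
carry_out:
  moves:
    - {"dx": -0.088, "dy": -0.1175, "dz": 0.009, "twist": 0}
    - {"dx": -0.088, "dy": -0.1175, "dz": 0.009, "twist": 0}
    - {"dx": -0.088, "dy": -0.1175, "dz": 0.009, "twist": 0}
    - {"dx": -0.088, "dy": -0.1175, "dz": 0.009, "twist": 0}

```text
t: 2.0
eef_pos: [539.3, -271.2, 158.9]
tcp_rot: [-3.141, 0.0, 2.836]
ft_force: [0.4, 0.8, 0.6]
opening: 1.003
```

```bash
python3 go.py 538.5 -268.7 32 162.7
```

```text
t 2.0 pos [ 539.3 -271.2  158.9] yaw 162.49 F [0.4 0.8 0.6] open 1.002890110768586
dxyz m [0.0016 0.0022 0.1269] twist -0.21
```

Request:
carry_out:
  moves:
    - {"dx": 0, "dy": 0, "dz": 0.05, "twist": 0}
    - {"dx": 0, "dy": 0, "dz": 0.09, "twist": 0}
    - {"dx": 0, "dy": 0, "dz": 0.12, "twist": 0}
    - {"dx": 0, "dy": 0, "dz": 0.127, "twist": 0}
    - {"dx": 0, "dy": 0, "dz": 0.127, "twist": 0}

```text
t: 2.5
eef_pos: [538.2, -265.9, 32.6]
tcp_rot: [3.141, -0.002, 2.84]
ft_force: [0.3, 0.0, 0.2]
opening: 1.0
```

```bash
python3 go.py 538.5 -268.7 32 162.7; python3 - <<'E'
from h import *
p,d=shot('side','s1');cv2.imwrite('pics/s1c.png',cv2.resize(p[230:400,270:470],None,fx=3,fy=3)[:,:,::-1])
E
```

```text
t 2.5 pos [ 538.2 -265.9   32.6] yaw 162.71 F [0.3 0.  0.2] open 1.000028801004361
dxyz m [-0.0011 -0.0025  0.0006] twist 0.01
```

View pics/s1c.png

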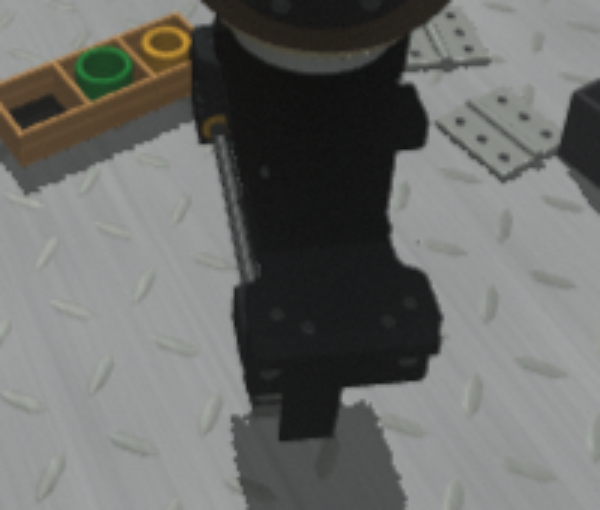

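The crop shows the gripper straddling the valve and hiding it, with no contact. Closing.

Request:
carry_out:
  moves:
    - {"dx": 0, "dy": 0, "dz": 0, "twist": 0}
    - {"dx": 0, "dy": 0, "dz": 0, "twist": 0}
    - {"dx": 0, "dy": 0, "dz": 0, "twist": 0}
    - {"dx": 0, "dy": 0, "dz": 0, "twist": 0}
    - {"dx": 0, "dy": 0, "dz": 0, "twist": 0}
  grip: 0.02

```text
t: 3.05
eef_pos: [538.6, -266.5, 33.4]
tcp_rot: [-3.142, 0.0, 2.84]
ft_force: [1.3, 0.1, -0.0]
opening: 0.64
```

Request:
carry_out:
  moves:
    - {"dx": 0, "dy": 0, "dz": 0, "twist": 0}
    - {"dx": 0, "dy": 0, "dz": 0, "twist": 0}
    - {"dx": 0, "dy": 0, "dz": 0, "twist": 0}

```text
t: 3.35
eef_pos: [538.5, -266.7, 33.2]
tcp_rot: [-3.141, 0.0, 2.84]
ft_force: [-1.0, -1.0, 0.6]
opening: 0.383
```

```bash
python3 go.py 488.6 -49.9 110 189
```

```text
t 3.35 pos [ 538.5 -266.7   33.2] yaw 162.7 F [-1.  -1.   0.6] open 0.38334692317565816
dxyz m [ 0.1121  0.1921 -0.0769] twist -26.3
```

Request:
carry_out:
  moves:
    - {"dx": 0, "dy": 0, "dz": 0, "twist": 0}
    - {"dx": 0, "dy": 0, "dz": 0, "twist": 0}
    - {"dx": 0, "dy": 0, "dz": -0.02, "twist": 0}
    - {"dx": 0, "dy": 0, "dz": -0.06, "twist": 0}
    - {"dx": 0, "dy": 0, "dz": -0.09, "twist": 0}

```text
t: 3.85
eef_pos: [538.4, -266.4, 124.4]
tcp_rot: [3.141, -0.0, 2.84]
ft_force: [1.1, -0.2, -1.6]
opening: 0.38
```

```bash
python3 go.py 488.6 -49.9 120 189
```

```text
t 3.85 pos [ 538.4 -266.4  124.4] yaw 162.69 F [ 1.1 -0.2 -1.6] open 0.37989981252218186
dxyz m [0.1119 0.1918 0.0045] twist -26.31
```

Request:
carry_out:
  moves:
    - {"dx": 0.025, "dy": 0.043, "dz": 0.004, "twist": -6}
    - {"dx": 0.05, "dy": 0.085, "dz": 0.004, "twist": -13}
    - {"dx": 0.075, "dy": 0.128, "dz": 0.004, "twist": -20}
    - {"dx": 0.098, "dy": 0.168, "dz": 0.004, "twist": -26.3}
    - {"dx": 0.112, "dy": 0.192, "dz": 0.004, "twist": -26.3}

```text
t: 4.35
eef_pos: [487.2, -47.1, 119.1]
tcp_rot: [3.141, -0.001, -2.98]
ft_force: [0.1, 0.3, -1.6]
opening: 0.376
```

Request:
carry_out:
  moves:
    - {"dx": 0, "dy": 0, "dz": 0.03, "twist": 0}
    - {"dx": 0, "dy": 0, "dz": 0.03, "twist": 0}
    - {"dx": 0, "dy": 0, "dz": 0.03, "twist": 0}

```text
t: 4.65
eef_pos: [488.5, -50.0, 89.1]
tcp_rot: [3.141, -0.001, -2.985]
ft_force: [0.4, -0.4, -2.6]
opening: 0.379
```

```bash
python3 go.py 488.6 -49.9 60 189; python3 - <<'E'
from h import *
p,d=shot('side','s2');a=cv2.resize(p[190:310,220:370],(562,450),interpolation=cv2.INTER_CUBIC)
cv2.imwrite('pics/s2c.png',a[:,:,::-1])
P=cloud('side',d)
m=(P[...,2]>28)&(P[...,2]<68)&(abs(P[...,0]-488)<45)&(abs(P[...,1]+50)<45)&(p.max(-1)<255)
import cv2 as c
q=P[m].astype(np.float32)
for z in range(28,68,4):
    k=q[(q[:,2]>=z)&(q[:,2]<z+4)]
    if len(k)>5:print(z,len(k),c.minAreaRect(k[:,:2].copy()))
E
```

```text
t 4.65 pos [488.5 -50.   89.1] yaw -171.01 F [ 0.4 -0.4 -2.6] open 0.3790632030405633
dxyz m [-0.0001  0.0001  0.0291] twist -0.01
28 62 ((499.96392822265625, -47.90453338623047), (71.19564056396484, 48.56661605834961), 10.81124496459961)
56 6 ((484.3175048828125, -61.62336730957031), (11.751869201660156, 29.795501708984375), 63.748291015625)
60 38 ((483.34735107421875, -58.960025787353516), (24.191070556640625, 47.544090270996094), 54.671810150146484)
64 49 ((483.9377746582031, -59.98936462402344), (23.114110946655273, 47.168357849121094), 56.50714111328125)
```

View pics/s2c.png

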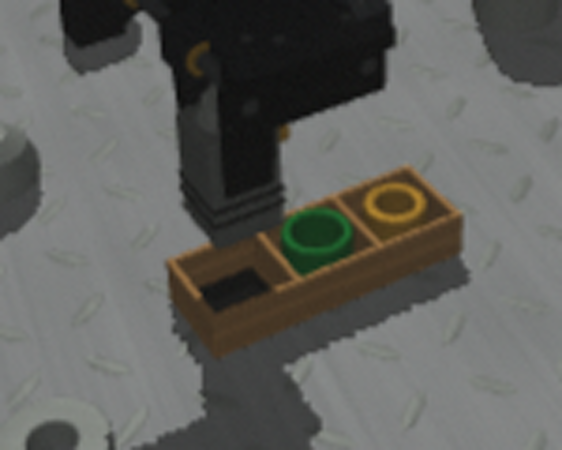

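The side crop shows the valve held upright above the empty cell (crop 235,290), with the stub towards the green coupling. I'll compare the valve faces and the crate rim in this same image.

```bash
python3 - <<'E'
from h import *
a=np.radians(9.05);A=np.array([[np.cos(a),np.sin(a)],[-np.sin(a),np.cos(a)]])
c=np.array([488.6,-49.9])
p,d,P=load('s2','side');q=P.copy();q[...,:2]=(P[...,:2]-c)@A.T
m=(q[...,2]>60)&(q[...,2]<74)&(abs(q[...,0])<30)&(abs(q[...,1])<22)
k=q[m];print(len(k))
n=k[(k[:,0]>-14)&(k[:,0]<14)];print('-y face',np.percentile(n[:,1],[5,25,50,75,95]).round(1),len(n), np.polyfit(n[:,0],n[:,1],1))
print('x extents',np.percentile(k[:,0],[0,1,3,10,50,90,97,99,100]).round(1))
n=k[k[:,0]<-14.5];print('-x face',np.percentile(n[:,0],[10,50,90]).round(1),len(n))
for t,n in(('s2','side'),('side0','side'),('top0','top')):
    p,d,P=load(t,n);q=P.copy();q[...,:2]=(P[...,:2]-c)@A.T
    m=(abs(q[...,2]-26)<3)&(q[...,0]>-40)&(q[...,0]<130)&(abs(q[...,1])<35)
    k=q[m].astype(np.float32);print(t,np.percentile(k[:,0],[0,1,99,100]).round(1),np.percentile(k[:,1],[0,1,99,100]).round(1),cv2.minAreaRect(k[:,:2].copy()))
    m=(q[...,2]>-3)&(q[...,2]<23)&(abs(q[...,0]-46)<90)&(q[...,1]<-20)&(q[...,1]>-30);print('  front wall y',np.median(q[m][:,1]) if m.any() else None)
E
```

```text
155
-y face [-17.7 -17.2 -16.8 -16.2 -15.4] 86 [-4.68291617e-04 -1.66295808e+01]
x extents [-16.7 -16.3 -16.1 -15.8  -5.3  14.3  18.4  19.3  19.5]
-x face [-16.1 -15.6 -15. ] 49
s2 [-24.8 -24.4 116.4 118. ] [-25.8 -25.   25.3  27.2] ((46.61199188232422, 0.7502555847167969), (52.938480377197266, 142.6946258544922), 89.849609375)
  front wall y -23.90121430756199
side0 [-25.1 -24.4 116.8 118.9] [-25.6 -24.8  25.9  26.9] ((46.92758560180664, 0.6331672668457031), (144.03353881835938, 52.376102447509766), 0.10873742401599884)
  front wall y -23.99230714930464
top0 [-26.  -25.5 115.2 116. ] [-25.7 -25.3  24.2  24.4] ((45.018699645996094, -0.6428794860839844), (50.06562042236328, 141.97369384765625), 89.99320220947266)
  front wall y -23.376296502181013
```

Request:
carry_out:
  moves:
    - {"dx": 0.0015, "dy": 0, "dz": 0.01, "twist": 0}
    - {"dx": 0.0015, "dy": 0, "dz": 0.02, "twist": 0}
    - {"dx": 0.0015, "dy": 0, "dz": 0.03, "twist": 0}
    - {"dx": 0.0015, "dy": 0, "dz": 0.04, "twist": 0}
    - {"dx": 0.0015, "dy": 0, "dz": 0.047, "twist": 0}

```text
t: 5.2
eef_pos: [486.9, -50.2, 41.0]
tcp_rot: [3.141, -0.001, -2.985]
ft_force: [-0.0, 0.6, -2.1]
opening: 0.377
```

Request:
carry_out:
  moves:
    - {"dx": 0, "dy": 0, "dz": 0.001, "twist": 0}
    - {"dx": 0, "dy": 0, "dz": 0.002, "twist": 0}
    - {"dx": 0, "dy": 0, "dz": 0.003, "twist": 0}

```text
t: 5.5
eef_pos: [487.4, -50.1, 39.3]
tcp_rot: [-3.141, 0.0, -2.985]
ft_force: [-0.0, -1.0, -2.4]
opening: 0.377
```

Seated within about a millimetre if it went in without touching the walls; I'll lower gently until contact.

Request:
carry_out:
  moves:
    - {"dx": 0, "dy": 0, "dz": 0.0005, "twist": 0}
    - {"dx": 0, "dy": 0, "dz": 0.001, "twist": 0}
    - {"dx": 0, "dy": 0, "dz": 0.001, "twist": 0}

```text
t: 5.8
eef_pos: [487.4, -50.2, 39.0]
tcp_rot: [-3.141, 0.001, -2.985]
ft_force: [-2.0, -1.5, 7.9]
opening: 0.378
```

Request:
carry_out:
  moves:
    - {"dx": 0, "dy": 0, "dz": 0, "twist": 0}
    - {"dx": 0, "dy": 0, "dz": 0, "twist": 0}
    - {"dx": 0, "dy": 0, "dz": 0, "twist": 0}
    - {"dx": 0, "dy": 0, "dz": 0, "twist": 0}
    - {"dx": 0, "dy": 0, "dz": 0, "twist": 0}
  grip: 0.09

```text
t: 6.3
eef_pos: [487.2, -50.1, 38.1]
tcp_rot: [3.142, 0.0, -2.985]
ft_force: [-1.2, -0.4, -0.1]
opening: 0.744
```

Request:
carry_out:
  moves:
    - {"dx": 0, "dy": 0, "dz": -0.03, "twist": 0}
    - {"dx": 0, "dy": 0, "dz": -0.08, "twist": 0}
    - {"dx": 0, "dy": 0, "dz": -0.12, "twist": 0}
    - {"dx": 0, "dy": 0, "dz": -0.14, "twist": 0}
    - {"dx": 0, "dy": 0, "dz": -0.14, "twist": 0}

```text
t: 6.8
eef_pos: [488.2, -50.3, 180.8]
tcp_rot: [-3.14, 0.005, -2.984]
ft_force: [0.3, 0.3, -0.6]
opening: 0.947
```

```bash
python3 go.py 486.1 227 130 188.5
```

```text
t 6.8 pos [488.2 -50.3 180.8] yaw -171.0 F [ 0.3  0.3 -0.6] open 0.9473395645712341
dxyz m [-0.041   0.2743  0.0505] twist 0.5
```

Request:
carry_out:
  moves:
    - {"dx": -0.008, "dy": 0.05, "dz": 0, "twist": 0.5}
    - {"dx": -0.016, "dy": 0.1, "dz": 0, "twist": 0.5}
    - {"dx": -0.023, "dy": 0.149, "dz": 0, "twist": 0.5}
    - {"dx": -0.03, "dy": 0.198, "dz": 0, "twist": 0.5}
    - {"dx": -0.037, "dy": 0.247, "dz": 0.01, "twist": 0.5}
  grip: 0.065

```text
t: 7.3
eef_pos: [484.9, 201.0, 167.8]
tcp_rot: [3.141, 0.0, -2.993]
ft_force: [0.9, -0.2, -0.5]
opening: 0.689
```

Request:
carry_out:
  moves:
    - {"dx": -0.004, "dy": 0.027, "dz": 0, "twist": 0}
    - {"dx": -0.004, "dy": 0.027, "dz": 0.03, "twist": 0}
    - {"dx": -0.004, "dy": 0.027, "dz": 0.07, "twist": 0}
    - {"dx": -0.004, "dy": 0.027, "dz": 0.07, "twist": 0}

```text
t: 7.7
eef_pos: [482.4, 225.6, 93.6]
tcp_rot: [-3.14, -0.009, -2.993]
ft_force: [-0.8, 0.9, -0.3]
opening: 0.683
```

```bash
python3 go.py 486.1 227 6 188.5;  python3 - <<'E'
from h import *
p,d=shot('side','s3');p2,d2=shot('top','t3')
r=lambda x:cv2.resize(x,(390,400),interpolation=cv2.INTER_CUBIC)
cv2.imwrite('pics/s3c.png',np.hstack([r(p[150:220,212:280]),r(p[200:300,240:338])])[:,:,::-1])
a=np.radians(9.05);A=np.array([[np.cos(a),np.sin(a)],[-np.sin(a),np.cos(a)]]);c=np.array([488.6,-49.9])
for n,D in(('side',d),('top',d2)):
    q=cloud(n,D);q[...,:2]=(q[...,:2]-c)@A.T
    near=(abs(q[...,0])<35)&(abs(q[...,1])<30)
    for lo,hi in((60,70),(32,70),(72,80),(82,95)):
        k=q[near&(q[...,2]>lo)&(q[...,2]<hi)].astype(np.float32)
        if len(k)>4:print(n,lo,hi,len(k),'zmed',np.median(k[:,2]).round(1),k.mean(0).round(1),cv2.minAreaRect(k[:,:2].copy()))
E
```

```text
t 7.7 pos [482.4 225.6  93.6] yaw -171.48 F [-0.8  0.9 -0.3] open 0.6828121428925508
dxyz m [-0.0046  0.0009  0.0876] twist 0.02
side 60 70 227 zmed 66.4 [-3.  -7.1 65.7] ((0.4368114471435547, -0.35477447509765625), (35.99855422973633, 36.19387435913086), 87.57496643066406)
side 32 70 565 zmed 56.1 [-2.6 -9.5 54.3] ((6.265359878540039, -1.331045150756836), (36.738712310791016, 48.63542556762695), 86.62078857421875)
side 72 80 84 zmed 76.6 [-0.7 -3.4 76.1] ((0.3310360908508301, -0.7142276763916016), (19.480567932128906, 21.114849090576172), 69.10416412353516)
side 82 95 38 zmed 88.7 [-1.3 -2.  88.7] ((-1.519286870956421, -0.9607830047607422), (6.657610893249512, 11.433378219604492), 10.956019401550293)
top 60 70 219 zmed 65.3 [-0.8 -0.2 65.4] ((-0.5655899047851562, -0.6113529205322266), (36.01078796386719, 35.96176528930664), 0.4639262855052948)
top 32 70 258 zmed 64.9 [ 2.   0.4 63.5] ((4.154987335205078, -0.392120361328125), (45.5463752746582, 36.03019332885742), 0.9323099851608276)
top 72 80 70 zmed 75.5 [-0.2 -0.4 75.5] ((-0.15749740600585938, -0.5727691650390625), (18.298555374145508, 20.158273696899414), 79.43003845214844)
top 82 95 21 zmed 90.8 [-2.3  0.1 90.3] ((-2.7287111282348633, 0.04572343826293945), (7.169869899749756, 10.440509796142578), 3.5059006214141846)
```

View pics/s3c.png

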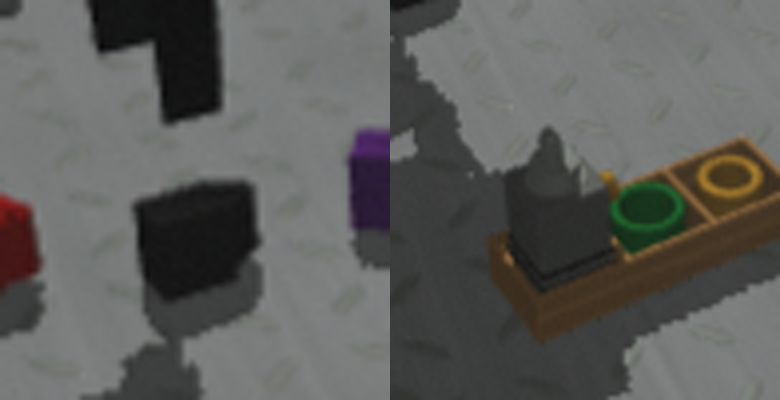

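The right crop shows the valve standing square in the cell with its stub over the coupling; depth puts its top at 66 mm, as it should be. The left crop shows the fingers above the black knob (crop 195,240), between red and purple.

Request:
carry_out:
  moves:
    - {"dx": -0.001, "dy": 0, "dz": 0.04, "twist": 0}
    - {"dx": -0.001, "dy": 0, "dz": 0.07, "twist": 0}
    - {"dx": -0.001, "dy": 0, "dz": 0.085, "twist": 0}
    - {"dx": -0.001, "dy": 0, "dz": 0.085, "twist": 0}

```text
t: 8.2
eef_pos: [486.2, 226.1, 13.1]
tcp_rot: [-3.141, -0.001, -2.994]
ft_force: [0.5, -0.5, 0.6]
opening: 0.681
```

```bash
python3 go.py 486.1 227 6 188.5
```

```text
t 8.2 pos [486.2 226.1  13.1] yaw -171.54 F [ 0.5 -0.5  0.6] open 0.6807016913790777
dxyz m [-0.0001  0.0009  0.0071] twist -0.04
```

Request:
carry_out:
  moves:
    - {"dx": 0, "dy": 0.001, "dz": 0.0065, "twist": 0}
    - {"dx": 0, "dy": 0.001, "dz": 0.0065, "twist": 0}
    - {"dx": 0, "dy": 0.001, "dz": 0.0065, "twist": 0}

```text
t: 8.5
eef_pos: [486.4, 227.5, 7.8]
tcp_rot: [3.141, 0.002, -2.993]
ft_force: [0.2, 0.1, -0.3]
opening: 0.686
```

Request:
carry_out:
  moves:
    - {"dx": 0, "dy": 0, "dz": 0, "twist": 0}
    - {"dx": 0, "dy": 0, "dz": 0, "twist": 0}
    - {"dx": 0, "dy": 0, "dz": 0, "twist": 0}
    - {"dx": 0, "dy": 0, "dz": 0, "twist": 0}
    - {"dx": 0, "dy": 0, "dz": 0, "twist": 0}
  grip: 0.01

```text
t: 9.0
eef_pos: [486.0, 227.3, 6.8]
tcp_rot: [3.142, 0.0, -2.993]
ft_force: [-0.2, 0.2, -0.0]
opening: 0.321
```

Request:
carry_out:
  moves:
    - {"dx": 0, "dy": 0, "dz": 0, "twist": 0}
    - {"dx": 0, "dy": 0, "dz": 0, "twist": 0}
    - {"dx": 0, "dy": 0, "dz": 0, "twist": 0}

```text
t: 9.3
eef_pos: [485.9, 227.3, 6.8]
tcp_rot: [3.142, -0.0, -2.993]
ft_force: [0.0, -0.3, 1.1]
opening: 0.271
```

Request:
carry_out:
  moves:
    - {"dx": 0, "dy": 0, "dz": -0.02, "twist": 0}
    - {"dx": 0, "dy": 0, "dz": -0.06, "twist": 0}
    - {"dx": 0, "dy": 0, "dz": -0.1, "twist": 0}
    - {"dx": 0, "dy": 0, "dz": -0.123, "twist": 0}
    - {"dx": 0, "dy": 0, "dz": -0.123, "twist": 0}

```text
t: 9.8
eef_pos: [487.1, 227.8, 132.8]
tcp_rot: [3.141, 0.005, -2.993]
ft_force: [-0.8, -0.1, -0.6]
opening: 0.273
```

```bash
python3 go.py 488.6 -50.3 125 188.8
```

```text
t 9.8 pos [487.1 227.8 132.8] yaw -171.5 F [-0.8 -0.1 -0.6] open 0.2727020234920897
dxyz m [ 0.0397 -0.2752  0.0073] twist -0.3
```

Request:
carry_out:
  moves:
    - {"dx": 0.007, "dy": -0.047, "dz": 0, "twist": 0}
    - {"dx": 0.014, "dy": -0.095, "dz": 0, "twist": 0}
    - {"dx": 0.021, "dy": -0.143, "dz": 0, "twist": 0}
    - {"dx": 0.028, "dy": -0.191, "dz": 0, "twist": -0.3}
    - {"dx": 0.034, "dy": -0.235, "dz": 0, "twist": -0.3}

```text
t: 10.3
eef_pos: [486.2, -12.1, 128.7]
tcp_rot: [3.141, -0.001, -2.988]
ft_force: [1.3, -0.4, -0.4]
opening: 0.274
```

Request:
carry_out:
  moves:
    - {"dx": 0.004, "dy": -0.03, "dz": 0, "twist": 0}
    - {"dx": 0.006, "dy": -0.04, "dz": 0.003, "twist": 0}
    - {"dx": 0.006, "dy": -0.04, "dz": 0.004, "twist": 0}
    - {"dx": 0.006, "dy": -0.04, "dz": 0.004, "twist": 0}
    - {"dx": 0.006, "dy": -0.04, "dz": 0.004, "twist": 0}

```text
t: 10.8
eef_pos: [487.1, -49.3, 125.5]
tcp_rot: [3.141, -0.001, -2.987]
ft_force: [0.0, -0.4, -0.4]
opening: 0.274
```

```bash
python3 go.py 488.6 -50.3 125 188.8;  python3 - <<'E'
from h import *
p,d=shot('side','s4')
cv2.imwrite('pics/s4c.png',cv2.resize(p[180:300,230:350],(600,600),interpolation=cv2.INTER_CUBIC)[:,:,::-1])
a=np.radians(9.05);A=np.array([[np.cos(a),np.sin(a)],[-np.sin(a),np.cos(a)]]);c=np.array([488.6,-49.9])
q=cloud('side',d);q[...,:2]=(q[...,:2]-c)@A.T
near=(abs(q[...,0])<45)&(abs(q[...,1])<40)
for lo,hi in((34,42),(42,50),(50,58),(58,64),(64,68),(68,74),(74,80),(80,86),(86,94),(104,110),(110,116),(116,122),(122,128),(128,135),(135,150)):
    k=q[near&(q[...,2]>=lo)&(q[...,2]<hi)]
    if len(k)>5:
        e=k[(k[:,0]<np.percentile(k[:,0],50))]
        print(lo,hi,len(k),'x',np.percentile(k[:,0],[0,5,25,50,75,95,100]).round(1),'y',np.percentile(k[:,1],[0,5,25,50,75,95,100]).round(1))
E
```

```text
t 10.8 pos [487.1 -49.3 125.5] yaw -171.12 F [ 0.  -0.4 -0.4] open 0.27408754585851214
dxyz m [-0.0014 -0.0013  0.0005] twist 0.08
34 42 89 x [-17.8 -17.1 -16.5  -4.9   5.8  15.7  18.1] y [-18.9 -17.8 -17.  -16.1 -12.1   9.7  14.3]
42 50 90 x [-17.6 -17.3 -16.4  -6.4   6.1  17.2  28.7] y [-18.6 -17.7 -17.  -16.3  -8.9   9.   17.5]
50 58 110 x [-17.4 -17.1 -16.1  -1.7  14.1  27.3  28.3] y [-18.3 -17.7 -16.8 -15.8  -4.2  12.   16.3]
58 64 77 x [-17.4 -17.  -16.3  -4.9   5.9  16.5  27.6] y [-18.6 -17.5 -16.9 -16.3  -9.4   5.4  14.6]
64 68 156 x [-17.5 -16.3 -12.6  -7.    9.2  17.   18.5] y [-18.3 -16.6 -13.8  -8.7   1.7  14.2  17.2]
68 74 42 x [-15.9 -11.6  -8.   -2.7   2.    8.3  12.9] y [-15.5 -13.1  -9.6  -7.8  -5.4   2.8   4.1]
74 80 72 x [-10.   -8.8  -5.6  -1.9   5.   10.   11.8] y [-11.2 -10.2  -6.1  -3.5   0.7   7.7  10.3]
80 86 17 x [-5.1 -4.7 -3.5 -1.2  1.   3.   3.3] y [-5.1 -4.9 -4.1 -3.3 -1.6 -0.   0.2]
86 94 26 x [-5.  -4.6 -3.1 -1.   0.5  3.   3.5] y [-6.1 -5.3 -3.9 -2.3 -0.5  2.6  4.2]
116 122 31 x [-17.2 -17.1 -16.5  -7.7   4.1  12.4  15.2] y [-12.  -11.6 -11.  -10.5  -9.    9.6  14. ]
122 128 53 x [-17.8 -17.4 -16.9 -12.2   2.   18.5  27.4] y [-15.7 -15.  -12.2 -10.1  -2.6  10.5  14.9]
128 135 99 x [-17.6 -17.4 -15.8  -4.8   9.6  25.   28.2] y [-17.5 -16.  -15.  -10.3  -5.    9.4  13.1]
135 150 198 x [-17.6 -17.2 -14.9  -6.5   6.8  25.7  29.2] y [-20.7 -19.1 -17.8 -11.5  -5.8   5.4  12.6]
```

View pics/s4c.png

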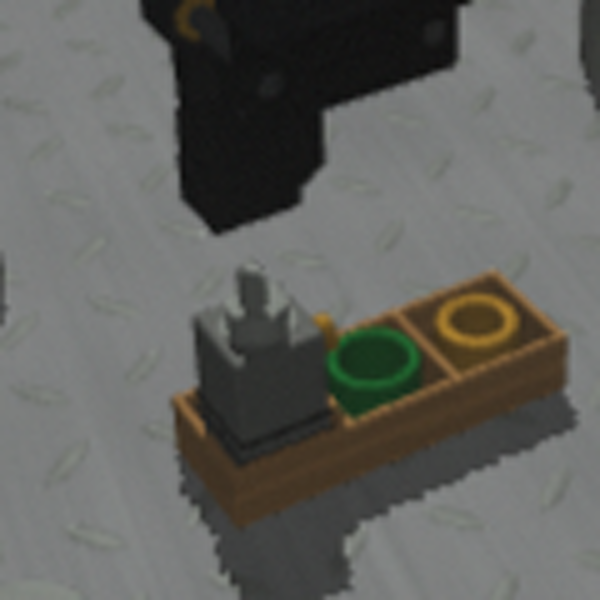

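The side crop shows the knob held bore-down, nose towards the stub side, directly above the spindle (crop 250,270). By the faces it needs about +1.4 mm in crate x and −1 mm in crate y. That agrees with the TCP-based estimate.

Request:
carry_out:
  moves:
    - {"dx": -0.0014, "dy": -0.001, "dz": 0.01, "twist": 0}
    - {"dx": -0.0014, "dy": -0.001, "dz": 0.016, "twist": 0}
    - {"dx": -0.0014, "dy": -0.001, "dz": 0.018, "twist": 0}
    - {"dx": -0.0014, "dy": -0.001, "dz": 0.018, "twist": 0}
    - {"dx": -0.0014, "dy": -0.001, "dz": 0.018, "twist": 0}

```text
t: 11.35
eef_pos: [488.7, -51.3, 107.8]
tcp_rot: [3.141, -0.0, -2.988]
ft_force: [1.0, -0.7, -0.4]
opening: 0.276
```

```bash
python3 go.py 488.6 -50.3 99 188.8;  python3 - <<'E'
from h import *
a=np.radians(9.05);A=np.array([[np.cos(a),np.sin(a)],[-np.sin(a),np.cos(a)]]);c=np.array([488.6,-49.9])
for i in range(3):
  p,d=shot('side',f's5{i}');q=cloud('side',d);q[...,:2]=(q[...,:2]-c)@A.T
  z=q[...,2]
  for nm,lo,hi in(('valve',34,62),('knob',101,114)):
    b=(z>lo)&(z<hi)
    fx=q[b&(q[...,0]<-14)&(q[...,0]>-20)&(abs(q[...,1])<9)]
    fy=q[b&(abs(q[...,0])<12)&(q[...,1]<-8)&(q[...,1]>-20)]
    print(nm,len(fx),np.median(fx[:,0]).round(2),len(fy),np.median(fy[:,1]).round(2),np.polyfit(fy[:,0],fy[:,1],1)[0].round(3),np.polyfit(fx[:,1],fx[:,0],1)[0].round(3))
s=state();print(s['eef_pos'].round(1) if hasattr(s['eef_pos'],'round') else s['eef_pos'])
E
```

```text
t 11.35 pos [488.7 -51.3 107.8] yaw -171.21 F [ 1.  -0.7 -0.4] open 0.27580532428764704
dxyz m [-0.      0.001   0.0088] twist -0.01
valve 49 -16.82 158 -16.79 -0.005 0.008
knob 25 -15.63 60 -15.79 -0.063 0.009
valve 42 -16.84 151 -16.71 -0.004 -0.0
knob 27 -15.53 57 -16.2 -0.021 -0.008
valve 51 -16.88 153 -16.72 -0.006 0.006
knob 24 -15.56 59 -15.88 -0.045 -0.002
[488.8 -51.4 108. ]
```

```bash
python3 - <<'E'
from h import *
a=np.radians(9.05);A=np.array([[np.cos(a),np.sin(a)],[-np.sin(a),np.cos(a)]]);c=np.array([488.6,-49.9])
for i in range(3):
  p,d,q=load(f's5{i}','side');q[...,:2]=(q[...,:2]-c)@A.T;z=q[...,2]
  fy=q[(z>101)&(z<106)&(abs(q[...,0])<12)&(q[...,1]<-5)&(q[...,1]>-20)]
  print(len(fy),np.percentile(fy[:,1],[10,25,50,75,90]).round(2))
E
```

```text
22 [-13.93 -13.37 -12.67 -11.81 -11.41]
20 [-13.52 -13.03 -12.64 -12.   -11.55]
22 [-13.97 -13.54 -12.95 -12.27 -12.11]
```

Request:
carry_out:
  moves:
    - {"dx": 0, "dy": 0.0011, "dz": 0.004, "twist": 0}
    - {"dx": 0, "dy": 0.0011, "dz": 0.007, "twist": 0}
    - {"dx": 0, "dy": 0.0011, "dz": 0.009, "twist": 0}
    - {"dx": 0, "dy": 0.0011, "dz": 0.011, "twist": 0}
    - {"dx": 0, "dy": 0.0011, "dz": 0.013, "twist": 0}

```text
t: 12.0
eef_pos: [488.6, -50.3, 94.6]
tcp_rot: [3.142, 0.0, -2.988]
ft_force: [-0.2, 0.8, -0.2]
opening: 0.273
```

Request:
carry_out:
  moves:
    - {"dx": 0, "dy": 0, "dz": 0, "twist": 0}

```text
t: 12.1
eef_pos: [488.5, -50.2, 94.5]
tcp_rot: [3.141, -0.0, -2.988]
ft_force: [0.1, -0.7, -0.6]
opening: 0.272
```

No force 4 mm below the tip, so the spindle is in the bore. Continuing.

Request:
carry_out:
  moves:
    - {"dx": 0, "dy": 0, "dz": 0.003, "twist": 0}
    - {"dx": 0, "dy": 0, "dz": 0.006, "twist": 0}
    - {"dx": 0, "dy": 0, "dz": 0.009, "twist": 0}
    - {"dx": 0, "dy": 0, "dz": 0.0105, "twist": 0}
    - {"dx": 0, "dy": 0, "dz": 0.0105, "twist": 0}

```text
t: 12.6
eef_pos: [488.5, -50.2, 84.0]
tcp_rot: [3.141, -0.0, -2.988]
ft_force: [0.9, 0.1, -0.1]
opening: 0.271
```

Request:
carry_out:
  moves:
    - {"dx": 0, "dy": 0, "dz": 0.001, "twist": 0}
    - {"dx": 0, "dy": 0, "dz": 0.002, "twist": 0}
    - {"dx": 0, "dy": 0, "dz": 0.003, "twist": 0}
    - {"dx": 0, "dy": 0, "dz": 0.003, "twist": 0}

```text
t: 13.0
eef_pos: [488.7, -50.3, 81.4]
tcp_rot: [-3.142, 0.0, -2.988]
ft_force: [-1.2, 0.1, 4.4]
opening: 0.271
```

Request:
carry_out:
  moves:
    - {"dx": 0, "dy": 0, "dz": 0.0015, "twist": 0}
    - {"dx": 0, "dy": 0, "dz": 0.003, "twist": 0}
    - {"dx": 0, "dy": 0, "dz": 0.0045, "twist": 0}
    - {"dx": 0, "dy": 0, "dz": 0.0055, "twist": 0}
    - {"dx": 0, "dy": 0, "dz": 0.0055, "twist": 0}

```text
t: 13.5
eef_pos: [488.7, -50.3, 76.0]
tcp_rot: [-3.141, 0.001, -2.988]
ft_force: [-0.8, 0.4, 8.8]
opening: 0.272
```

Request:
carry_out:
  moves:
    - {"dx": 0, "dy": 0, "dz": 0, "twist": 0}
    - {"dx": 0, "dy": 0, "dz": 0, "twist": 0}
    - {"dx": 0, "dy": 0, "dz": 0, "twist": 0}

```text
t: 13.8
eef_pos: [488.7, -50.3, 76.1]
tcp_rot: [-3.141, 0.001, -2.988]
ft_force: [-1.4, 0.5, 8.8]
opening: 0.27
```

```bash
python3 - <<'E'
from h import *
p,d=shot('side','s6');p2,d2=shot('top','t6');s=state();print(s['t'],s['eef_pos'],s['ft_force'],s['moment'])
r=lambda x:cv2.resize(x,(390,400),interpolation=cv2.INTER_CUBIC)
cv2.imwrite('pics/s6c.png',np.hstack([r(p[200:300,240:338]),r(p2[150:270,270:388])])[:,:,::-1])
E
```

```text
13.9 [488.73678038 -50.28876951  76.12827969] [-0.93145177  0.10279633  8.18648964] [ 0.12439978  0.31218686 -0.02654799]
```

View pics/s6c.png

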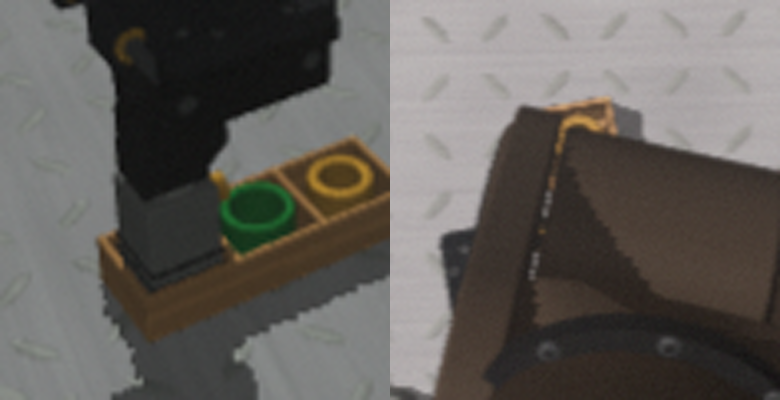

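The left crop shows the knob down on the valve (crop 165,190), with the valve upright in its cell and the neighbours in place. Contact began at TCP ≈82.7 mm against an expected 82.8. It is now at 76.1 mm with about 8.5 N, which means the spindle is about 6 mm in. Handing in.

```bash
python3 -c "
from cell import *
print(job_done());s=state();print(s['t'],s['eef_pos'],s['ft_force'])"
```

```text
the job is handed in; nothing more can be done
None
the job is handed in; nothing more can be done
```

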